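Click the stop collar onto the palette's post

ROBOT

A 7-joint arm with a two-finger parallel gripper is mounted at the origin on the work surface. World frame = base frame: x ahead of the robot, y to its left, z up, the work surface at z = 0. Lengths are in m, angles in rad, forces in N, time in s.
With the tool pointing down it reaches from about 0.4 to 0.875 m from the base axis. Payload 6.5 kg.
Tool frame: the origin (TCP) lies at the very end of the fingers, on their centre line; the grasp point (between the pads) lies 19 mm behind it (r.grip_point_offset is the distance from the TCP to the grasp point, in m); z points along the fingers, y is the direction in which the jaws open and shut (so a half turn about z gives the same grasp; the last joint's range is limited). The gripper opens to 85 mm and grips with 20 to 120 N. Pads are 22 mm wide; open, the fingers measure 114 mm over their backs; the gripper's body (76 mm by 85 mm) begins 54 mm behind the grasp point. The pads swing forward as they close: fully open they stand 13 mm farther back than shut.
Start: joints at [1.139, 0.536, -0.004, 1.538, 0.003, 1.067, -0.071], TCP at [0.232, -0.607, 0.231] pointing down, gripper open.
Joint ranges: [-2.7, 2.7], [-0.37, 2.16], [-1.27, 1.26], [0.24, 2.4], [-1.31, 4.45], [0.19, 1.91], [-2.76, 2.76]. Speed limits (rad/s): [2.39, 2.39, 3.14, 3.14, 3.14, 3.14, 3.14].

INTERFACE

Orientations are given as a 3x3 rotation matrix whose columns are the frame's x, y, z axes.
In Python, from plant import r gives the robot as it stands.
- The arm moves only by the shell command python3 -m inch 'ROWS' [OPENING] [FORCE]. ROWS is JSON, a list of rows, each a list of 2 entries, a list of its own where there are three numbers: the shift along the tool's x, y, z in units of 0.03 m (1.0 is 0.03 m), then the turn, a rotation vector about the tool's x, y, z in units of 0.12 rad (1.0 is 0.12 rad). In form: [[[tx, ty, tz], [rx, ry, rz]], ...]. A call has 1 to 8 rows; each row shifts and turns the commanded pose from where the row before left it, along the tool's axes as they then stand; what a row does not reach is not made up. A row lasts 1/12 s, in which the tool goes at most 41.7 mm and 7.16 degrees, less where a joint would pass 70% of its speed; a pose out of reach is approached as far as the arm can. A call with a number of a shift or a turn outside -1 to 1 is refused whole. A call with a gripper value outside its range is refused whole. OPENING is the gripper command: -1 is fully open, 1 is shut, values between are in proportion, set as the call begins (- or left out, the last holds). The fingers move at their own pace and stop on an object; FORCE is the grip in N (left out, the last holds). Time passes only in rows, so rows that do not move let the fingers close. It gives the time, the measured TCP pose, the force and the opening at its end, in the units of the state.
- r.observe(): the state, without advancing time (a new reading comes with each control period).
- r.read_camera(name): name is "side" or "top"; returns a dict with "img" (384x512x3 uint8, red, green, blue), "range_z" (384x512 float32, m along the optical axis (not along the pixel's ray), 0 where there is no reading), "intrinsics" (3x3 intrinsics, pixels), "dist_coeffs" ([k1, k2, p1, p2, k3] as OpenCV has them; the pictures are not rectified), "cam_to_world" (4x4, takes a point from camera to world coordinates). Camera axes: x right, y down, z forward; pixel columns grow to the right and rows downward; lengths in m; the calibration is good to about 2 mm. A picture is of the moment at which its call begins.
- r.finish_job(): hands the job in, once; it reports no verdict.
The state is a dict: "t": time; "joint_positions": joint angles; "dq": joint speeds; "joint_efforts": joint torques, N m; "position": TCP position; "eef_rot": TCP orientation; "contact_force": force on the tool from outside, world axes, zero at the start; "moment": the same for the moment, N m; "width": finger opening in m.
Only numpy, scipy, OpenCV 4.12 (cv2) and the standard library are available. Lean on these libraries where they do the work, as an engineer would, in place of code of your own. Each camera call takes 0.05 s, during which the arm holds its last target. There are 200 camera calls.

TASK

Fit the aluminium stop collar back on the turntable palette: take the tall collar with the dark band, slide it band end up onto the upright steel post, and push it down over the sprung ball until the ball clicks into the groove inside the collar, no farther, then let go and leave the collar held there. Push gently, never harder than about 25 N, and leave the other things where they are.

Things in the scene. Friction and masses are not known exactly. Their poses are not given: they have to be found in the camera images.
- collar: stop collar to fit: aluminium tube standing upright on the table, 36 mm across, 86 mm tall, about 170 g, with a dark 9 mm band near its top end. Origin at the centre of its lower end, z up along the bore. Bore 20 mm; inside, hidden, a groove 27 mm across runs all round from 28 to 40 mm above the lower end, with plain bore below and above
- collar_groove (a point): centre of the collar's inner groove, on its axis 34 mm above its lower end; level with the ball when clicked in. Coming down, the collar's lower edge meets the ball when this point is about 40 mm above the ball; if pushed about 6 mm past the click, the ball is pressed in again
- stand: turntable palette, fixed: white round tray with paint wells, 180 mm across, top at 20 mm, black hub 32 mm across up to 32 mm, then the smooth upright steel post, 18 mm across, up to 124 mm, tip bevelled over 5 mm. Origin at the centre of its underside, z up. A collar down on the hub is too far down
- rod_top (a point): centre of the post's tip, 124 mm above the table. The ball stands out of the post's side at a height that is not measured, 15 to 50 mm below this point, to be found by feel
- ball (a joint): sprung 14 mm ball standing 5 mm out of the post's side, facing any way round: metres pressed in, 0 = out, stop at 0.0048. Pushing the collar's edge over it takes roughly 5 to 15 N, then the bore slides over it with 0 to 5 N until the groove clicks over it, pulling the collar down; 5 to 15 N again pushes the collar on past the click. The collar's weight alone moves it neither on nor off the ball
- spacer: plain aluminium spacer ring, 36 mm across, only 28 mm tall, 24 mm hole, no dark band; origin at the centre of its underside; leave it
- paint_jar: closed round paint jar, 48 mm across, 55 mm tall; origin at the centre of its underside; leave it
- medium_bottle: amber bottle, 42 mm across, 85 mm tall; origin at the centre of its underside; leave it
- water_cup: glass cup, 72 mm across the rim, 70 mm tall; origin at the centre of its underside; leave it
- brush: paint brush lying on the table; origin under its middle, x axis along it; leave it
- palette_knife: palette knife lying on the table; origin under its middle, x axis along it; leave it
Mind the look-alikes: they are no part of the job. Leave any blue look-alike of the collar alone. Of the things shaped like the stand, the white one is meant.

How it is judged:
By the outcome, as a careful person would: the job done as asked, in the order asked, and still so for the second after the job is handed in, with the robot touching nothing.
It also fails if it takes over 64 s, if anything falls off the work surface, if the arm or the gripper's body presses on something with over 40 N, if the wrist force passes 120 N, or if a joint passes its speed limit or range.

## Working session

There is one attempt and no reset: what is moved stays moved. The work goes in short steps, Python scripts to look and compute and a shell command to move; the robot and the scene stay as the last step left them, time stands still between calls to the robot, and variables do not carry over. Pictures are saved under pics/ and viewed, about 8 in all and at most 12, crops included, and the job is handed in when it is done.

```bash
ls; mkdir -p pics; python3 - <<'E'
from plant import r
import cv2,numpy as np,pickle
o=r.observe(); print({k:np.round(v,3).tolist() for k,v in o.items()}, r.grip_point_offset)
ims=[]
for n in("top","side"):
    c=r.read_camera(n); pickle.dump(c,open(f'{n}.pkl','wb')); cv2.imwrite(f'pics/{n}0.png',c['img'][:,:,::-1])
    print(n,c['intrinsics'].round(1).tolist(),c['dist_coeffs'],c['cam_to_world'].round(3).tolist())
E
```

```text
pics
{'t': 0.0, 'joint_positions': [1.139, 0.537, -0.004, 1.539, 0.003, 1.067, -0.071], 'dq': [-0.0, 0.0, -0.001, 0.003, 0.0, -0.0, 0.0], 'joint_efforts': [0.001, -58.341, 1.05, -25.91, 0.012, 0.009, -0.0], 'position': [0.232, -0.606, 0.23], 'eef_rot': [[0.934, 0.358, -0.001], [0.358, -0.934, 0.002], [-0.0, -0.002, -1.0]], 'contact_force': [-0.081, -0.013, 0.559], 'moment': [-0.013, 0.001, 0.013], 'width': 0.085} 0.0187
top [[494.8, 0.0, 258.1], [0.0, 494.8, 186.4], [0.0, 0.0, 1.0]] [-0.023938  0.        0.        0.        0.      ] [[-0.0, -0.989, 0.148, 0.331], [-1.0, 0.001, 0.004, 0.054], [-0.004, -0.148, -0.989, 1.527], [0.0, 0.0, 0.0, 1.0]]
side [[401.4, 0.0, 251.9], [0.0, 401.4, 190.7], [0.0, 0.0, 1.0]] [0.00637622 0.         0.         0.         0.        ] [[0.999, -0.031, 0.013, 0.535], [-0.029, -0.582, 0.813, -0.711], [-0.018, -0.812, -0.583, 0.639], [0.0, 0.0, 0.0, 1.0]]
```

View pics/top0.png

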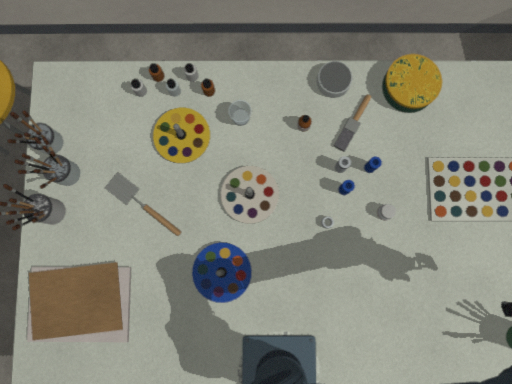

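View pics/side0.png

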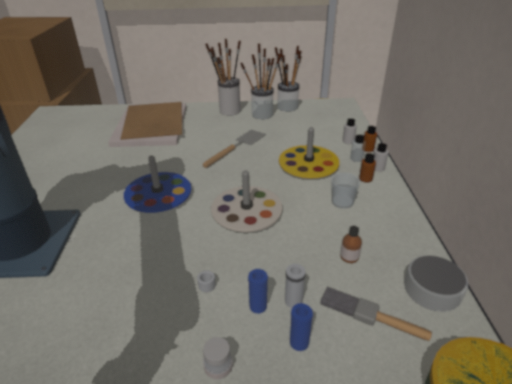

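The top view shows the grey banded collar at about (344,163), with blue look-alikes at (347,187) and (373,164). The white stand is at (248,193), and the spacer at (327,222). In the side view the collar is at (295,285) and the post at (246,190).

```bash
cat > h.py <<'E'
import cv2,numpy as np
def cloud(c):
    h,w=c['range_z'].shape
    u,v=np.meshgrid(np.arange(w),np.arange(h))
    p=cv2.undistortPoints(np.stack([u,v],-1).reshape(-1,1,2).astype(float),c['intrinsics'],c['dist_coeffs']).reshape(h,w,2)
    z=c['range_z'][...,None]; P=np.concatenate([p*z,z],-1)
    return P@c['cam_to_world'][:3,:3].T+c['cam_to_world'][:3,3]
def ray(c,u,v,z):
    p=cv2.undistortPoints(np.array([[[u,v]]],float),c['intrinsics'],c['dist_coeffs'])[0,0]
    d=c['cam_to_world'][:3,:3]@np.array([*p,1]);o=c['cam_to_world'][:3,3]
    return o+d*(z-o[2])/d[2]
E
python3 - <<'E'
import pickle,numpy as np,cv2
from h import *
ims=[]
for n,boxes in(("top",dict(collar=(330,150,356,176),post=(236,175,262,205),b1=(336,176,358,196),b2=(362,152,384,176),spacer=(316,212,336,232))),
 ("side",dict(collar=(280,258,308,312),post=(236,165,256,212)))):
    c=pickle.load(open(n+'.pkl','rb')); P=cloud(c)
    for k,(a,b,d,e) in boxes.items():
        Q=P[b:e,a:d].reshape(-1,3); Q=Q[c['range_z'][b:e,a:d].ravel()>0]
        lo=0.02 if k!='post' else .045
        hi={'post':.14,'spacer':.04}.get(k,.1)
        M=Q[(Q[:,2]>lo)&(Q[:,2]<hi)]
        T=M[M[:,2]>np.percentile(M[:,2],97)-.01]
        print(n,k,len(M),'mean',M.mean(0).round(4),'min',M.min(0).round(3),'max',M.max(0).round(3),'top',len(T),T.mean(0).round(4))
    s=c['img'][:,:,::-1]
    ims+=[cv2.resize(s[140:240,225:395] if n=='top' else s[150:360,190:330],(400,600) if n=='side' else (800,470),interpolation=cv2.INTER_CUBIC)]
cv2.imwrite('pics/topc.png',ims[0]);cv2.imwrite('pics/sidec.png',ims[1])
E
```

```text
top collar 157 mean [ 0.6173 -0.1958  0.0682] min [ 0.602 -0.215  0.02 ] max [ 0.669 -0.181  0.095] top 78 [ 0.619  -0.1961  0.0858]
top post 58 mean [0.5296 0.0854 0.1038] min [0.523 0.076 0.049] max [0.54  0.097 0.126] top 32 [0.5322 0.0842 0.1206]
top b1 151 mean [ 0.547  -0.2047  0.0684] min [ 0.531 -0.222  0.02 ] max [ 0.565 -0.19   0.092] top 79 [ 0.5492 -0.2065  0.0857]
top b2 184 mean [ 0.6173 -0.2849  0.0682] min [ 0.601 -0.304  0.021] max [ 0.637 -0.27   0.09 ] top 90 [ 0.6184 -0.2871  0.0856]
top spacer 64 mean [ 0.447  -0.1527  0.0264] min [ 0.43  -0.169  0.02 ] max [ 0.464 -0.135  0.035] top 56 [ 0.4482 -0.1527  0.0272]
side collar 802 mean [ 0.6177 -0.2173  0.0675] min [ 0.601 -0.288  0.02 ] max [ 0.636 -0.179  0.089] top 374 [ 0.6183 -0.2245  0.085 ]
side post 211 mean [0.5317 0.0807 0.0875] min [0.523 0.073 0.045] max [0.541 0.092 0.127] top 41 [0.5322 0.0825 0.121 ]
```

View pics/topc.png

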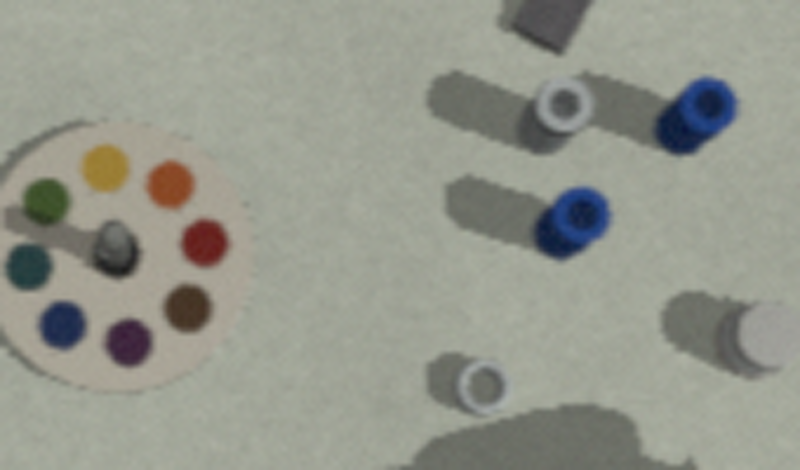

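View pics/sidec.png

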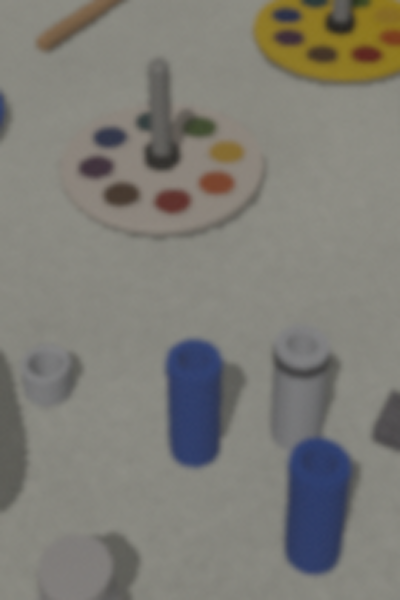

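```bash
python3 - <<'E'
import pickle
from h import *
t=pickle.load(open('top.pkl','rb'));s=pickle.load(open('side.pkl','rb'))
print(ray(t,344.85,162.1,.086),ray(t,249.6,189.4,.124))
# side crop scale: 140px->400, 210->600
f=140/400
print('side collar top',ray(s,190+301*f,150+350*f,.086),'post',ray(s,190+158*f,150+62*f,.124))
E
python3 -m inch '[[[0.7,-0.34,0],[0,0,0]],[[0.7,-0.34,0],[0,0,0]],[[0.7,-0.34,0],[0,0,0]],[[0.7,-0.34,0],[0,0,0]],[[0.7,-0.34,0],[0,0,0]],[[0.7,-0.34,0],[0,0,0]],[[0.7,-0.34,0],[0,0,0]],[[0.7,-0.34,0],[0,0,0]]]' -0.4 30
python3 -m inch '[[[0.7,-0.34,0],[0,0,0]],[[0.7,-0.34,0],[0,0,0]],[[0.7,-0.34,0],[0,0,0]],[[0.7,-0.34,0],[0,0,0]],[[0.7,-0.34,0],[0,0,0]],[[0.7,-0.34,0],[0,0,0]],[[0.7,-0.34,0],[0,0,0]],[[0.7,-0.34,0],[0,0,0]]]'
python3 -m inch '[[[0.7,-0.34,0],[0,0,0]],[[0.7,-0.34,0],[0,0,0]],[[0.7,-0.34,0],[0,0,0]],[[0.7,-0.34,0],[0,0,0]],[[0.7,-0.34,0],[0,0,0]],[[0.7,-0.34,0],[0,0,0]],[[0.7,-0.34,0],[0,0,0]],[[0.7,-0.34,0],[0,0,0]]]'
python3 -m inch '[[[0,0,0],[0,0,-0.7]],[[0,0,0],[0,0,-0.7]],[[0,0,0],[0,0,-0.7]],[[0,0,0],[0,0,-0.7]],[[0,0,0],[0,0,-0.7]],[[0,0,0],[0,0,0]],[[0,0,0],[0,0,0]]]'
```

```text
[ 0.61877929 -0.19870102  0.086     ] [0.531745   0.08290094 0.124     ]
side collar top [ 0.61947293 -0.20198542  0.086     ] post [0.53302149 0.08439259 0.124     ]
t: 0.77
position: [0.3607, -0.4695, 0.2309]
eef_rot: [[0.934, 0.358, -0.001], [0.358, -0.934, 0.001], [-0.0, -0.001, -1.0]]
contact_force: [0.7, -0.1, -0.6]
width: 0.0596
t: 1.43
position: [0.4883, -0.3334, 0.2309]
eef_rot: [[0.934, 0.358, -0.001], [0.358, -0.934, 0.0], [-0.001, -0.001, -1.0]]
contact_force: [0.6, 0.4, -0.7]
width: 0.0594
t: 2.1
position: [0.6159, -0.1971, 0.2308]
eef_rot: [[0.934, 0.358, -0.001], [0.358, -0.934, 0.0], [-0.001, -0.001, -1.0]]
contact_force: [0.2, 0.1, -0.1]
width: 0.0597
t: 2.68
position: [0.6153, -0.1981, 0.2309]
eef_rot: [[0.709, 0.706, -0.001], [0.706, -0.709, 0.0], [-0.0, -0.001, -1.0]]
contact_force: [0.6, -1.4, 0.2]
width: 0.0599
```

```bash

python3 -m inch '[[[0.08,0.1,0.6],[0,0,0]],[[0,0,0.8],[0,0,0]],[[0,0,0.8],[0,0,0]],[[0,0,0.8],[0,0,0]],[[0,0,0.8],[0,0,0]],[[0,0,0.8],[0,0,0]],[[0,0,0],[0,0,0]]]'
python3 - <<'E'
from plant import r
import cv2,numpy as np
a=r.read_camera('top')['img'][100:250,260:430,::-1];b=r.read_camera('side')['img'][170:360,190:390,::-1]
cv2.imwrite('pics/pre.png',np.hstack([cv2.resize(a,(400,353)),cv2.resize(b,(372,353))]))
E
```

```text
t: 3.27
position: [0.6157, -0.1976, 0.0883]
eef_rot: [[0.708, 0.706, -0.008], [0.706, -0.708, 0.002], [-0.005, -0.007, -1.0]]
contact_force: [-1.0, 0.3, -0.1]
width: 0.0594
```

View pics/pre.png

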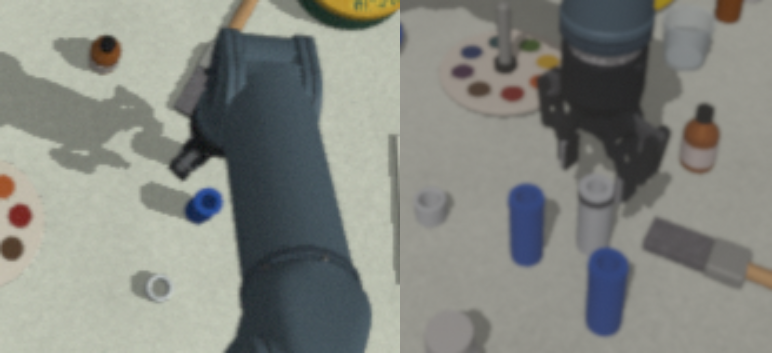

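The fingers straddle the collar and clear both blue look-alikes. I'll lower and grip.

```bash

python3 -m inch '[[[0.06,0.1,0.3],[0,0,0]],[[0,0,0.4],[0,0,0]],[[0,0,0.4],[0,0,0]],[[0,0,0.4],[0,0,0]],[[0,0,0],[0,0,0]],[[0,0,0],[0,0,0]]]'
python3 -m inch '[[[0,0,0],[0,0,0]],[[0,0,0],[0,0,0]],[[0,0,0],[0,0,0]],[[0,0,0],[0,0,0]],[[0,0,0],[0,0,0]],[[0,0,0],[0,0,0]],[[0,0,0],[0,0,0]],[[0,0,0],[0,0,0]]]' 1 60
```

```text
t: 3.87
position: [0.6219, -0.1991, 0.0471]
eef_rot: [[0.707, 0.707, -0.002], [0.707, -0.707, 0.001], [-0.001, -0.002, -1.0]]
contact_force: [0.3, -0.4, 0.7]
width: 0.0599
t: 4.53
position: [0.6232, -0.1994, 0.049]
eef_rot: [[0.707, 0.707, 0.001], [0.707, -0.707, -0.0], [0.001, 0.001, -1.0]]
contact_force: [-1.2, 0.5, 5.4]
width: 0.0355
```

```bash

python3 -m inch '[[[0,0,-0.3],[0,0,0]],[[0,0,-0.7],[0,0,0]],[[0,0,-0.8],[0,0,0]],[[0,0,-0.8],[0,0,0]],[[0,0,-0.8],[0,0,0]],[[0,0,-0.8],[0,0,0]],[[0,0,-0.8],[0,0,0]],[[0,0,-0.4],[0,0,0]]]'
python3 -m inch '[[[0,0,0],[0,0,0]],[[0,0,0],[0,0,0]],[[0,0,0],[0,0,0]],[[0,0,0],[0,0,0]]]'
```

```text
t: 5.2
position: [0.6239, -0.1999, 0.2137]
eef_rot: [[0.707, 0.707, 0.004], [0.707, -0.707, -0.001], [0.002, 0.004, -1.0]]
contact_force: [0.7, -0.2, -1.1]
width: 0.0361
t: 5.53
position: [0.6216, -0.1991, 0.2082]
eef_rot: [[0.707, 0.707, -0.003], [0.707, -0.707, 0.001], [-0.002, -0.003, -1.0]]
contact_force: [0.6, -0.5, -0.9]
width: 0.0359
```

```bash

python3 -m inch '[[[0.19,-0.37,0],[0,0,0]],[[0.38,-0.73,0],[0,0,0]],[[0.38,-0.73,0],[0,0,0]],[[0.38,-0.73,0],[0,0,0]],[[0.38,-0.73,0],[0,0,0]],[[0.38,-0.73,0],[0,0,0]],[[0.38,-0.73,0],[0,0,0]],[[0.38,-0.73,0],[0,0,0]]]'
python3 -m inch '[[[0.38,-0.73,0],[0,0,0]],[[0.38,-0.73,0],[0,0,0]],[[0.38,-0.73,0],[0,0,0]],[[0.38,-0.73,0],[0,0,0]],[[0.19,-0.37,0],[0,0,0]],[[0,0,0],[0,0,0]],[[0,0,0],[0,0,0]],[[0,0,0],[0,0,0]]]'
python3 - <<'E'
from plant import r
import cv2,numpy as np,pickle
from h import *
ims=[]
for n in('top','side'):
    c=r.read_camera(n);pickle.dump(c,open(n+'1.pkl','wb'))
    P=cloud(c)
    o=r.observe();g=o['position']
    m=(c['range_z']>0)&(np.linalg.norm(P[...,:2]-g[:2],axis=-1)<.03)&(P[...,2]>g[2]-.045)&(P[...,2]<g[2]-.005)
    print(n,g.round(4),m.sum(),P[m].mean(0) if m.any() else 0)
    if m.any(): print(P[m].min(0),P[m].max(0))
s=c['img'][60:260,170:330,::-1]
cv2.imwrite('pics/hov.png',cv2.resize(s,None,fx=3,fy=3,interpolation=cv2.INTER_CUBIC))
E
```

```text
t: 6.2
position: [0.5655, -0.0206, 0.2095]
eef_rot: [[0.706, 0.708, -0.001], [0.708, -0.706, 0.0], [-0.001, -0.001, -1.0]]
contact_force: [0.4, 0.4, -1.4]
width: 0.0361
t: 6.87
position: [0.5336, 0.0818, 0.21]
eef_rot: [[0.708, 0.706, -0.0], [0.706, -0.708, -0.001], [-0.001, 0.001, -1.0]]
contact_force: [-0.3, -0.9, -0.1]
width: 0.0359
top [0.5337 0.0815 0.21  ] 0 0
side [0.5337 0.0816 0.2101] 223 [0.5314638  0.06801311 0.18543173]
[0.51520904 0.06121785 0.16551839] [0.54765954 0.07817315 0.20480772]
```

View pics/hov.png

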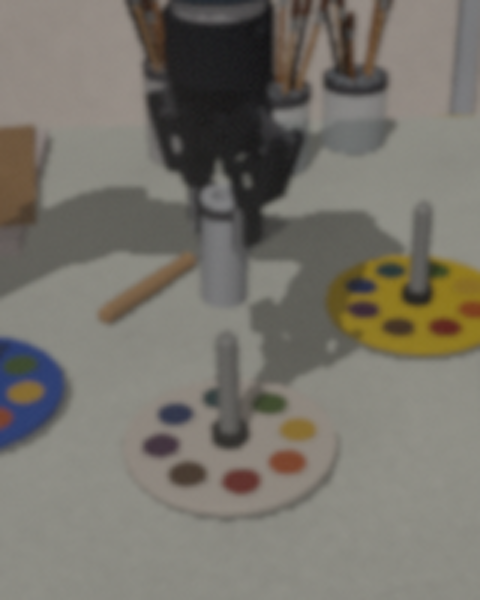

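The side view shows the collar hanging vertically with its band up, lower end at crop (224,303), above the post tip at (227,335). I'll fit both axes in this one view so that the calibration errors cancel.

```bash
python3 - <<'E'
import pickle
from h import *
from scipy.optimize import least_squares
c=pickle.load(open('side1.pkl','rb'));P=cloud(c);g=np.array([.5337,.0815,.21])
for nm,R,z0,z1,lim in(('post',.009,.05,.115,.02),('collar',.018,.172,.205,.03)):
    m=(c['range_z']>0)&(np.linalg.norm(P[...,:2]-[.533,.082],axis=-1)<lim)&(P[...,2]>z0)&(P[...,2]<z1)
    Q=P[m];zm=(z0+z1)/2
    for tilt in(0,1):
        f=lambda a:np.hypot(Q[:,0]-a[0]-tilt*a[2]*(Q[:,2]-zm),Q[:,1]-a[1]-tilt*a[3]*(Q[:,2]-zm))-R
        s=least_squares(f,[.533,.083,0,0],loss='soft_l1',f_scale=.001)
        print(nm,len(Q),s.x.round(4),'rms',np.sqrt((f(s.x)**2).mean()).round(4))
# column edges midline -> x
hsv=c['img'].astype(int)
for v in(145,150,155,190,180):print(v,c['img'][v,232:262].sum(-1).tolist())
E
```

```text
post 158 [0.5317 0.0871 0.     0.    ] rms 0.001
post 158 [ 0.5316  0.0871 -0.0123 -0.0076] rms 0.001
collar 186 [0.5317 0.0827 0.     0.    ] rms 0.0012
collar 186 [ 0.5317  0.0827  0.0024 -0.0269] rms 0.0011
145 [300, 295, 282, 279, 281, 300, 323, 340, 349, 361, 360, 362, 358, 352, 343, 330, 308, 284, 263, 251, 266, 281, 285, 282, 279, 279, 277, 279, 276, 276]
150 [276, 310, 342, 366, 357, 337, 332, 340, 351, 358, 361, 361, 355, 351, 340, 331, 323, 302, 291, 287, 325, 365, 394, 401, 403, 407, 404, 405, 405, 407]
155 [406, 403, 404, 394, 374, 351, 339, 343, 352, 357, 358, 359, 355, 346, 341, 329, 318, 301, 285, 287, 331, 373, 397, 401, 401, 400, 402, 401, 400, 402]
190 [403, 404, 403, 401, 390, 364, 323, 274, 236, 225, 236, 261, 281, 287, 281, 272, 270, 302, 339, 345, 320, 290, 279, 271, 264, 278, 300, 327, 346, 359]
180 [408, 407, 406, 409, 410, 412, 411, 406, 397, 368, 323, 293, 287, 286, 278, 266, 278, 325, 377, 400, 408, 408, 405, 404, 394, 364, 323, 294, 283, 278]
```

```bash

python3 -m inch '[[[0.07,-0.07,0.2],[0,0,0]],[[0,0,0.3],[0,0,0]],[[0,0,0.3],[0,0,0]],[[0,0,0.2],[0,0,0]],[[0,0,0],[0,0,0]],[[0,0,0],[0,0,0]]]'
python3 - <<'E'
from plant import r
import cv2,numpy as np
from h import *
s=r.read_camera('side');print(r.observe()['position'].round(4))
cv2.imwrite('pics/near.png',cv2.resize(s['img'][120:230,200:300,::-1],None,fx=5,fy=5,interpolation=cv2.INTER_CUBIC))
E
```

```text
t: 7.47
position: [0.533, 0.0862, 0.1796]
eef_rot: [[0.707, 0.707, -0.001], [0.707, -0.707, -0.0], [-0.001, -0.001, -1.0]]
contact_force: [0.2, -0.1, -0.9]
width: 0.0361
[0.5333 0.0863 0.1801]
```

View pics/near.png

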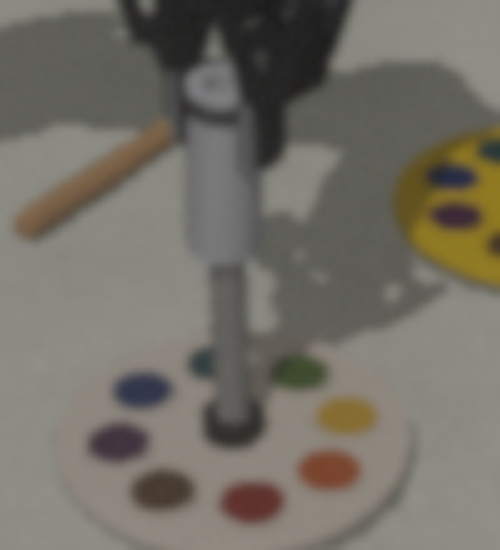

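The side view shows the collar's lower edge at crop (222,262), close above the post top at (228,268). The collar appears about 2 mm to the left, so I'll measure that with subpixel edges.

```bash
python3 - <<'E'
from plant import r
from h import *
s=r.read_camera('side');g=cv2.GaussianBlur(s['img'],(1,3),0).astype(float).sum(-1)
def edges(v,mid,half):
    d=np.gradient(g[v]);a=np.arange(512)
    def pk(lo,hi):
        w=np.abs(d[lo:hi]);i=w.argmax();w=np.abs(d[lo+i-1:lo+i+2]);return (w*np.arange(lo+i-1,lo+i+2)).sum()/w.sum()
    return pk(mid-half-4,mid-half+5),pk(mid+half-4,mid+half+5)
for v in(150,155,160,165,168):e=edges(v,244,7);print('c',v,np.round([*e,sum(e)/2],1))
for v in(177,180,184,188,192,196):e=edges(v,246,4);print('p',v,np.round([*e,sum(e)/2],1))
P=cloud(s)
for v in range(150,198,6):
    q=P[v,236:256];print(v,[tuple(x) for x in q[(q[:,1]<.11)&(q[:,2]>.045)][:, :2].round(3).tolist()])
# predicted image of vertical through post
W=np.linalg.inv(s['cam_to_world'])
for y in(.083,.085,.087):
  X=np.array([[.532,y,z] for z in(.05,.09,.124,.133,.17,.21)])@W[:3,:3].T+W[:3,3]
  print(y,(cv2.projectPoints(X,np.zeros(3),np.zeros(3),s['intrinsics'],s['dist_coeffs'])[0][:,0]).round(1).tolist())
E
```

```text
c 150 [233.1 255.4 244.2]
c 155 [236.9 252.8 244.9]
c 160 [236.9 252.1 244.5]
c 165 [236.9 249.9 243.4]
c 168 [236.9 249.1 243. ]
p 177 [241.2 249.1 245.1]
p 180 [241.8 249.1 245.4]
p 184 [241.8 249.1 245.5]
p 188 [241.1 246.7 243.9]
p 192 [237.8 254.1 245.9]
p 196 [241.9 247.1 244.5]
150 [(0.516, 0.08), (0.518, 0.077), (0.521, 0.073), (0.523, 0.073), (0.525, 0.072), (0.527, 0.07), (0.529, 0.069), (0.532, 0.068), (0.534, 0.069), (0.536, 0.068), (0.538, 0.065), (0.541, 0.062), (0.543, 0.06), (0.545, 0.063), (0.547, 0.061), (0.549, 0.06), (0.552, 0.06), (0.554, 0.066), (0.556, 0.065)]
156 [(0.515, 0.082), (0.518, 0.078), (0.52, 0.075), (0.522, 0.073), (0.525, 0.071), (0.527, 0.069), (0.529, 0.07), (0.531, 0.069), (0.534, 0.069), (0.536, 0.068), (0.538, 0.067), (0.54, 0.073), (0.543, 0.073), (0.545, 0.078), (0.547, 0.076)]
162 [(0.515, 0.078), (0.517, 0.078), (0.519, 0.075), (0.522, 0.074), (0.524, 0.072), (0.526, 0.072), (0.529, 0.069), (0.531, 0.069), (0.533, 0.069), (0.535, 0.069), (0.538, 0.07), (0.54, 0.071), (0.542, 0.073), (0.545, 0.076), (0.547, 0.08)]
168 [(0.514, 0.079), (0.51
[... 316 characters left out ...]
0.537, 0.08), (0.539, 0.081)]
180 [(0.525, 0.082), (0.527, 0.081), (0.529, 0.079), (0.532, 0.078), (0.534, 0.08), (0.536, 0.081), (0.539, 0.083)]
186 [(0.524, 0.083), (0.526, 0.078), (0.529, 0.08), (0.531, 0.079), (0.534, 0.077), (0.536, 0.079), (0.538, 0.081)]
192 [(0.523, 0.083), (0.526, 0.081), (0.528, 0.08), (0.531, 0.079), (0.533, 0.08), (0.536, 0.079), (0.538, 0.081), (0.54, 0.086)]
0.083 [[245.7, 197.3], [245.3, 183.9], [244.9, 172.0], [244.8, 168.8], [244.3, 155.2], [243.8, 139.7]]
0.085 [[245.7, 196.8], [245.3, 183.4], [244.9, 171.6], [244.8, 168.3], [244.3, 154.7], [243.8, 139.2]]
0.087 [[245.7, 196.3], [245.2, 183.0], [244.9, 171.1], [244.7, 167.9], [244.3, 154.3], [243.8, 138.8]]
```

```bash

python3 -m inch '[[[0.03,0.03,0.05],[0,0,0]],[[0,0,0.1],[0,0,0]],[[0,0,0.1],[0,0,0]],[[0,0,0],[0,0,0]]]'
python3 -m inch '[[[0,0,0.06],[0,0,0]],[[0,0,0.06],[0,0,0]],[[0,0,0],[0,0,0]]]'
python3 -m inch '[[[0,0,0.06],[0,0,0]],[[0,0,0.06],[0,0,0]],[[0,0,0],[0,0,0]]]'
```

```text
t: 7.9
position: [0.5342, 0.0862, 0.1721]
eef_rot: [[0.707, 0.707, -0.001], [0.707, -0.707, -0.0], [-0.001, -0.001, -1.0]]
contact_force: [-0.2, -0.2, -2.2]
width: 0.0356
t: 8.15
position: [0.5344, 0.0863, 0.1688]
eef_rot: [[0.707, 0.707, -0.001], [0.707, -0.707, -0.0], [-0.0, -0.0, -1.0]]
contact_force: [0.2, -0.3, -1.2]
width: 0.036
t: 8.4
position: [0.5344, 0.0863, 0.1652]
eef_rot: [[0.707, 0.707, -0.001], [0.707, -0.707, -0.0], [-0.0, -0.0, -1.0]]
contact_force: [-1.0, 0.2, -1.2]
width: 0.0357
```

```bash

python3 -m inch '[[[0,0,0.06],[0,0,0]],[[0,0,0.06],[0,0,0]],[[0,0,0],[0,0,0]],[[0,0,0],[0,0,0]]]'
python3 -m inch '[[[0,0,0.06],[0,0,0]],[[0,0,0.06],[0,0,0]],[[0,0,0],[0,0,0]],[[0,0,0],[0,0,0]]]'
python3 - <<'E'
from plant import r
from h import *
s=r.read_camera('side')
cv2.imwrite('pics/on.png',cv2.resize(s['img'][120:230,200:300,::-1],None,fx=5,fy=5,interpolation=cv2.INTER_CUBIC))
E
```

```text
t: 8.73
position: [0.5345, 0.0863, 0.1618]
eef_rot: [[0.707, 0.707, -0.0], [0.707, -0.707, -0.0], [-0.0, -0.0, -1.0]]
contact_force: [-0.3, -0.5, -1.1]
width: 0.0359
t: 9.07
position: [0.5345, 0.0863, 0.1582]
eef_rot: [[0.707, 0.707, -0.0], [0.707, -0.707, -0.0], [-0.0, -0.0, -1.0]]
contact_force: [-0.5, -0.5, -1.1]
width: 0.036
```

View pics/on.png

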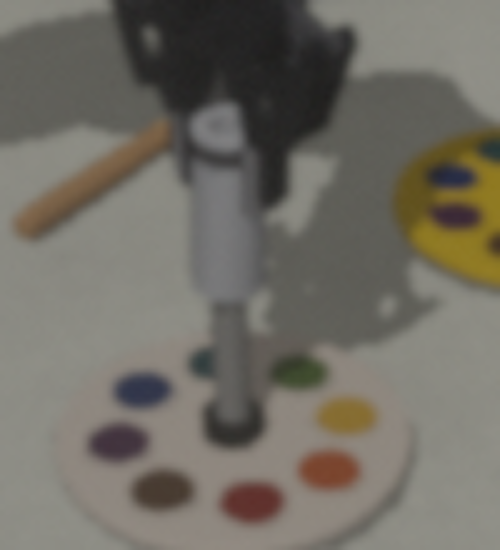

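The collar's lower edge is now at crop (226,300), below the hidden tip and with no lateral force, so it is threaded on the post. I'll keep feeling downwards.

```bash

python3 -m inch '[[[0,0,0.06],[0,0,0]],[[0,0,0.06],[0,0,0]],[[0,0,0],[0,0,0]],[[0,0,0],[0,0,0]]]'
python3 -m inch '[[[0,0,0.06],[0,0,0]],[[0,0,0.06],[0,0,0]],[[0,0,0],[0,0,0]],[[0,0,0],[0,0,0]]]'
```

```text
t: 9.45
position: [0.5345, 0.0863, 0.1546]
eef_rot: [[0.707, 0.707, -0.0], [0.707, -0.707, -0.0], [-0.0, -0.0, -1.0]]
contact_force: [-0.1, -0.0, -1.6]
width: 0.0357
t: 9.78
position: [0.5345, 0.0863, 0.151]
eef_rot: [[0.707, 0.707, -0.0], [0.707, -0.707, -0.0], [-0.0, -0.0, -1.0]]
contact_force: [-0.1, 0.6, -1.7]
width: 0.036
```

```bash

python3 -m inch '[[[0,0,0.06],[0,0,0]],[[0,0,0.06],[0,0,0]],[[0,0,0],[0,0,0]],[[0,0,0],[0,0,0]]]'
python3 -m inch '[[[0,0,0.06],[0,0,0]],[[0,0,0.06],[0,0,0]],[[0,0,0],[0,0,0]],[[0,0,0],[0,0,0]]]'
```

```text
t: 10.12
position: [0.5345, 0.0863, 0.1474]
eef_rot: [[0.707, 0.707, -0.0], [0.707, -0.707, -0.0], [-0.0, -0.0, -1.0]]
contact_force: [-0.4, 0.5, -1.7]
width: 0.0363
t: 10.45
position: [0.5345, 0.0863, 0.1438]
eef_rot: [[0.707, 0.707, -0.0], [0.707, -0.707, -0.0], [-0.0, -0.0, -1.0]]
contact_force: [-0.2, -0.4, -1.8]
width: 0.036
```

```bash

python3 -m inch '[[[0,0,0.06],[0,0,0]],[[0,0,0.06],[0,0,0]],[[0,0,0],[0,0,0]],[[0,0,0],[0,0,0]]]'
python3 -m inch '[[[0,0,0.06],[0,0,0]],[[0,0,0.06],[0,0,0]],[[0,0,0],[0,0,0]],[[0,0,0],[0,0,0]]]'
```

```text
t: 10.78
position: [0.5345, 0.0863, 0.1402]
eef_rot: [[0.707, 0.707, -0.0], [0.707, -0.707, -0.0], [-0.0, -0.0, -1.0]]
contact_force: [-0.7, 0.2, -0.8]
width: 0.0357
t: 11.12
position: [0.5345, 0.0863, 0.1366]
eef_rot: [[0.707, 0.707, -0.0], [0.707, -0.707, -0.0], [-0.0, -0.0, -1.0]]
contact_force: [0.4, 0.2, -2.0]
width: 0.0359
```

```bash

python3 -m inch '[[[0,0,0.06],[0,0,0]],[[0,0,0.06],[0,0,0]],[[0,0,0],[0,0,0]],[[0,0,0],[0,0,0]]]'
python3 -m inch '[[[0,0,0.06],[0,0,0]],[[0,0,0.06],[0,0,0]],[[0,0,0],[0,0,0]],[[0,0,0],[0,0,0]]]'
```

```text
t: 11.45
position: [0.5346, 0.0863, 0.133]
eef_rot: [[0.707, 0.707, -0.0], [0.707, -0.707, -0.0], [-0.0, -0.0, -1.0]]
contact_force: [0.7, -0.6, -1.9]
width: 0.0361
t: 11.78
position: [0.5346, 0.0869, 0.1299]
eef_rot: [[0.707, 0.708, -0.0], [0.708, -0.707, 0.0], [0.0, -0.0, -1.0]]
contact_force: [-1.2, 1.0, 2.5]
width: 0.0358
```

Ball contact is at about TCP z 0.131, so the click should come near TCP z 0.091.

```bash

python3 -m inch '[[[0,0,0.04],[0,0,0]],[[0,0,0],[0,0,0]],[[0,0,0],[0,0,0]]]'
python3 -m inch '[[[0,0,0.04],[0,0,0]],[[0,0,0],[0,0,0]],[[0,0,0],[0,0,0]]]'
```

```text
t: 12.03
position: [0.5345, 0.0868, 0.1284]
eef_rot: [[0.707, 0.708, -0.0], [0.708, -0.707, 0.0], [0.0, -0.0, -1.0]]
contact_force: [-2.5, 1.4, 2.8]
width: 0.036
t: 12.28
position: [0.5343, 0.0866, 0.1269]
eef_rot: [[0.707, 0.708, -0.001], [0.708, -0.707, 0.0], [-0.0, -0.001, -1.0]]
contact_force: [-2.3, 2.5, 0.6]
width: 0.0362
```

```bash

python3 -m inch '[[[0,0,0.05],[0,0,0]],[[0,0,0],[0,0,0]],[[0,0,0],[0,0,0]]]'
python3 -m inch '[[[0,0,0.05],[0,0,0]],[[0,0,0.05],[0,0,0]],[[0,0,0],[0,0,0]]]'
python3 -m inch '[[[0,0,0.05],[0,0,0]],[[0,0,0.05],[0,0,0]],[[0,0,0],[0,0,0]]]'
```

```text
t: 12.53
position: [0.5342, 0.0865, 0.1252]
eef_rot: [[0.707, 0.708, -0.001], [0.708, -0.707, 0.0], [-0.0, -0.001, -1.0]]
contact_force: [-1.9, 3.2, -1.2]
width: 0.0359
t: 12.78
position: [0.5342, 0.0865, 0.1222]
eef_rot: [[0.707, 0.708, -0.001], [0.708, -0.707, 0.0], [-0.0, -0.001, -1.0]]
contact_force: [-1.7, 3.9, -2.5]
width: 0.0358
t: 13.03
position: [0.5342, 0.0865, 0.1193]
eef_rot: [[0.707, 0.708, -0.001], [0.708, -0.707, 0.0], [-0.001, -0.001, -1.0]]
contact_force: [-3.2, 3.2, -0.8]
width: 0.0356
```

The ball is pressed in, which shows as a lateral load of about 4 N. I'll slide on.

```bash

python3 -m inch '[[[0,0,0.05],[0,0,0]],[[0,0,0.05],[0,0,0]],[[0,0,0.05],[0,0,0]],[[0,0,0],[0,0,0]]]'
python3 -m inch '[[[0,0,0.05],[0,0,0]],[[0,0,0.05],[0,0,0]],[[0,0,0.05],[0,0,0]],[[0,0,0],[0,0,0]]]'
python3 -m inch '[[[0,0,0.05],[0,0,0]],[[0,0,0],[0,0,0]],[[0,0,0],[0,0,0]]]'
python3 -m inch '[[[0,0,0.05],[0,0,0]],[[0,0,0],[0,0,0]],[[0,0,0],[0,0,0]]]'
```

```text
t: 13.37
position: [0.5341, 0.0866, 0.115]
eef_rot: [[0.706, 0.708, -0.001], [0.708, -0.706, 0.0], [-0.001, -0.001, -1.0]]
contact_force: [-4.3, 3.9, 2.4]
width: 0.0358
t: 13.7
position: [0.534, 0.0867, 0.1106]
eef_rot: [[0.706, 0.708, -0.001], [0.708, -0.706, 0.0], [-0.001, -0.001, -1.0]]
contact_force: [-5.0, 3.6, 2.1]
width: 0.0357
t: 13.95
position: [0.5339, 0.0867, 0.1091]
eef_rot: [[0.706, 0.708, -0.001], [0.708, -0.706, 0.0], [-0.001, -0.001, -1.0]]
contact_force: [-5.3, 4.0, 2.3]
width: 0.0359
t: 14.2
position: [0.5339, 0.0867, 0.1076]
eef_rot: [[0.706, 0.708, -0.001], [0.708, -0.706, -0.0], [-0.001, -0.001, -1.0]]
contact_force: [-5.0, 3.7, 3.5]
width: 0.0361
```

```bash

for i in 1; do :; done
python3 -m inch '[[[0,0,0.05],[0,0,0]],[[0,0,0],[0,0,0]],[[0,0,0],[0,0,0]]]'
python3 -m inch '[[[0,0,0.05],[0,0,0]],[[0,0,0],[0,0,0]],[[0,0,0],[0,0,0]]]'
python3 -m inch '[[[0,0,0.05],[0,0,0]],[[0,0,0],[0,0,0]],[[0,0,0],[0,0,0]]]'
```

```text
t: 14.45
position: [0.5338, 0.0868, 0.1062]
eef_rot: [[0.706, 0.708, -0.001], [0.708, -0.706, -0.0], [-0.001, -0.001, -1.0]]
contact_force: [-5.8, 4.4, 3.9]
width: 0.0356
t: 14.7
position: [0.5338, 0.0868, 0.1047]
eef_rot: [[0.706, 0.708, -0.001], [0.708, -0.706, -0.0], [-0.001, -0.001, -1.0]]
contact_force: [-6.9, 3.8, 5.7]
width: 0.036
t: 14.95
position: [0.5336, 0.0871, 0.1028]
eef_rot: [[0.706, 0.708, -0.002], [0.708, -0.706, 0.001], [-0.001, -0.002, -1.0]]
contact_force: [-4.3, 5.1, 1.6]
width: 0.0355
```

```bash
python3 - <<'E'
from plant import r
from h import *
s=r.read_camera('side');o=r.observe();print(o['position'].round(4),o['contact_force'].round(1))
P=cloud(s)
# lower edge of collar along axis column: height where front y jumps from ~.069 to ~.078
for v in range(150,200,2):
    q=P[v,243:249];print(v,q[:,1:].mean(0).round(4))
E
```

```text
[0.5337 0.0871 0.1028] [-6.   5.1  1.1]
150 [0.0622 0.1953]
152 [0.0614 0.1908]
154 [0.0675 0.182 ]
156 [0.1105 0.1514]
158 [0.1573 0.1178]
160 [0.1532 0.1144]
162 [0.0868 0.1493]
164 [0.0855 0.1446]
166 [0.0905 0.136 ]
168 [0.0719 0.1422]
170 [0.0679 0.1393]
172 [0.068  0.1338]
174 [0.069  0.1276]
176 [0.0692 0.1219]
178 [0.0697 0.116 ]
180 [0.0694 0.1105]
182 [-0.0606  0.1938]
184 [0.0699 0.0988]
186 [0.0699 0.093 ]
188 [0.072  0.0857]
190 [0.071  0.0805]
192 [0.071  0.0747]
194 [0.0717 0.0682]
196 [0.0703 0.0632]
198 [0.0709 0.0568]
```

```bash

python3 -m inch '[[[0,0,0.04],[0,0,0]],[[0,0,0],[0,0,0]],[[0,0,0],[0,0,0]]]'
python3 -m inch '[[[0,0,0.04],[0,0,0]],[[0,0,0],[0,0,0]],[[0,0,0],[0,0,0]]]'
```

```text
t: 15.25
position: [0.5336, 0.0871, 0.1016]
eef_rot: [[0.706, 0.708, -0.002], [0.708, -0.706, 0.0], [-0.001, -0.002, -1.0]]
contact_force: [-4.5, 4.9, 1.0]
width: 0.0356
t: 15.5
position: [0.5336, 0.087, 0.1004]
eef_rot: [[0.706, 0.708, -0.002], [0.708, -0.706, 0.0], [-0.001, -0.002, -1.0]]
contact_force: [-5.2, 4.8, -0.4]
width: 0.036
```

```bash

python3 -m inch '[[[0,0,0.04],[0,0,0]],[[0,0,0],[0,0,0]],[[0,0,0],[0,0,0]]]'
python3 -m inch '[[[0,0,0.04],[0,0,0]],[[0,0,0],[0,0,0]],[[0,0,0],[0,0,0]]]'
```

```text
t: 15.75
position: [0.5335, 0.087, 0.099]
eef_rot: [[0.706, 0.708, -0.002], [0.708, -0.706, 0.0], [-0.001, -0.002, -1.0]]
contact_force: [-5.2, 5.6, -0.2]
width: 0.0358
t: 16.0
position: [0.5335, 0.0871, 0.0978]
eef_rot: [[0.706, 0.708, -0.002], [0.708, -0.706, 0.0], [-0.001, -0.002, -1.0]]
contact_force: [-4.9, 5.7, -1.6]
width: 0.0357
```

```bash

python3 -m inch '[[[0,0,0.04],[0,0,0]],[[0,0,0],[0,0,0]],[[0,0,0],[0,0,0]]]'
python3 -m inch '[[[0,0,0.04],[0,0,0]],[[0,0,0],[0,0,0]],[[0,0,0],[0,0,0]]]'
```

```text
t: 16.25
position: [0.5334, 0.087, 0.0965]
eef_rot: [[0.706, 0.708, -0.002], [0.708, -0.706, 0.0], [-0.001, -0.002, -1.0]]
contact_force: [-5.0, 5.1, -2.4]
width: 0.0357
t: 16.5
position: [0.5334, 0.087, 0.0951]
eef_rot: [[0.706, 0.708, -0.002], [0.708, -0.706, 0.0], [-0.001, -0.002, -1.0]]
contact_force: [-4.6, 4.7, -2.9]
width: 0.0354
```

```bash

python3 -m inch '[[[0,0,0.04],[0,0,0]],[[0,0,0],[0,0,0]],[[0,0,0],[0,0,0]]]'
python3 -m inch '[[[0,0,0.04],[0,0,0]],[[0,0,0],[0,0,0]],[[0,0,0],[0,0,0]]]'
```

```text
t: 16.75
position: [0.5333, 0.087, 0.094]
eef_rot: [[0.706, 0.708, -0.002], [0.708, -0.706, 0.0], [-0.001, -0.002, -1.0]]
contact_force: [-5.0, 5.3, -2.9]
width: 0.0358
t: 17.0
position: [0.5334, 0.087, 0.0931]
eef_rot: [[0.706, 0.708, -0.002], [0.708, -0.706, 0.0], [-0.001, -0.002, -1.0]]
contact_force: [-6.3, 5.2, 0.1]
width: 0.0358
```

```bash

python3 -m inch '[[[0,0,0.02],[0,0,0]],[[0,0,0],[0,0,0]],[[0,0,0],[0,0,0]]]'
python3 -m inch '[[[0,0,0.02],[0,0,0]],[[0,0,0],[0,0,0]],[[0,0,0],[0,0,0]]]'
```

```text
t: 17.25
position: [0.5334, 0.0871, 0.0928]
eef_rot: [[0.706, 0.708, -0.002], [0.708, -0.706, 0.0], [-0.001, -0.002, -1.0]]
contact_force: [-6.7, 4.1, 3.4]
width: 0.0358
t: 17.5
position: [0.5334, 0.0871, 0.0923]
eef_rot: [[0.706, 0.708, -0.002], [0.708, -0.706, 0.0], [-0.001, -0.002, -1.0]]
contact_force: [-8.4, 4.9, 4.6]
width: 0.0357
```

```bash

python3 -m inch '[[[0,0,-0.04],[0,0,0]],[[0,0,0],[0,0,0]],[[0,0,0],[0,0,0]]]'
python3 -m inch '[[[0,0,-0.04],[0,0,0]],[[0,0,0],[0,0,0]],[[0,0,0],[0,0,0]]]'
```

```text
t: 17.75
position: [0.5333, 0.0869, 0.0929]
eef_rot: [[0.706, 0.708, -0.002], [0.708, -0.706, 0.0], [-0.002, -0.002, -1.0]]
contact_force: [-5.9, 4.2, -0.8]
width: 0.0359
t: 18.0
position: [0.5332, 0.0868, 0.0938]
eef_rot: [[0.706, 0.708, -0.003], [0.708, -0.706, 0.0], [-0.002, -0.002, -1.0]]
contact_force: [-4.0, 4.8, -4.8]
width: 0.0359
```

The force is +4.6 N at z 0.0923 and −4.8 N at 0.0938, so the ball sits in a two-sided detent at about 0.093. I'll centre the collar there and release it.

```bash

python3 -m inch '[[[0,0,0.015],[0,0,0]],[[0,0,0],[0,0,0]],[[0,0,0],[0,0,0]]]'
python3 -m inch '[[[0,0,0],[0,0,0]],[[0,0,0],[0,0,0]],[[0,0,0],[0,0,0]],[[0,0,0],[0,0,0]],[[0,0,0],[0,0,0]],[[0,0,0],[0,0,0]]]' -0.4 20
python3 - <<'E'
from plant import r
from h import *
s=r.read_camera('side');o=r.observe();print(o['position'].round(4),o['contact_force'].round(1),o['width'])
cv2.imwrite('pics/rel.png',cv2.resize(s['img'][120:230,200:300,::-1],None,fx=5,fy=5,interpolation=cv2.INTER_CUBIC))
E
```

```text
t: 18.25
position: [0.5333, 0.0869, 0.0936]
eef_rot: [[0.706, 0.708, -0.002], [0.708, -0.706, 0.0], [-0.002, -0.002, -1.0]]
contact_force: [-6.0, 5.0, -0.9]
width: 0.0357
t: 18.75
position: [0.535, 0.086, 0.0944]
eef_rot: [[0.707, 0.707, 0.001], [0.707, -0.707, -0.0], [0.0, 0.001, -1.0]]
contact_force: [0.5, -0.9, -0.0]
width: 0.0601
[0.5349 0.0861 0.0944] [-0.2 -0.2  0.2] 0.059889834138063716
```

View pics/rel.png

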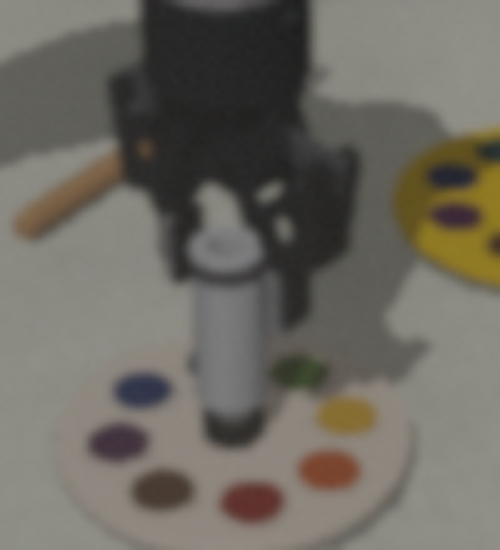

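The collar is free of the pads, its lower edge at crop (230,415) with the hub still visible below it. Now the retreat and a height check.

```bash

python3 -m inch '[[[0,0,-0.3],[0,0,0]],[[0,0,-0.6],[0,0,0]],[[0,0,-0.8],[0,0,0]],[[0,0,-0.8],[0,0,0]],[[0,0,-0.8],[0,0,0]],[[0,0,-0.8],[0,0,0]],[[0,0,-0.5],[0,0,0]],[[0,0,0],[0,0,0]]]' 
python3 -m inch '[[[0.7,0.7,0],[0,0,0]],[[0.7,0.7,0],[0,0,0]],[[0.7,0.7,0],[0,0,0]],[[0.5,0.5,0],[0,0,0]],[[0,0,0],[0,0,0]],[[0,0,0],[0,0,0]]]' 
python3 - <<'E'
from plant import r
from h import *
for n in('side','top'):
    c=r.read_camera(n);P=cloud(c)
    m=(c['range_z']>0)&(np.linalg.norm(P[...,:2]-[.532,.086],axis=-1)<.028)&(P[...,2]>.04)&(P[...,2]<.16)
    z=P[m][:,2];print(n,m.sum(),'z max pct',np.percentile(z,[90,95,98]).round(4),P[m].mean(0).round(4))
    if n=='side':
        for v in range(196,210):
            q=P[v,243:250];print(v,q[:,1:].mean(0).round(4))
        cv2.imwrite('pics/fin.png',cv2.resize(c['img'][60:360,170:400,::-1],None,fx=2,fy=2,interpolation=cv2.INTER_CUBIC))
E
```

```text
t: 19.47
position: [0.5368, 0.0869, 0.2366]
eef_rot: [[0.707, 0.707, 0.007], [0.707, -0.707, 0.001], [0.006, 0.004, -1.0]]
contact_force: [0.2, -0.6, -0.1]
width: 0.0597
t: 19.97
position: [0.6448, 0.0863, 0.2313]
eef_rot: [[0.707, 0.707, -0.002], [0.707, -0.707, 0.0], [-0.001, -0.001, -1.0]]
contact_force: [-0.7, 0.4, -0.9]
width: 0.0594
side 529 z max pct [0.1305 0.131  0.1316] [0.5315 0.0772 0.0966]
196 [0.0715 0.0623]
197 [0.0717 0.0592]
198 [-0.0409  0.1399]
199 [0.0713 0.0534]
200 [0.071  0.0506]
201 [0.0717 0.047 ]
202 [0.078  0.0391]
203 [0.0794 0.035 ]
204 [0.0795 0.0318]
205 [0.0742 0.0327]
206 [0.0726 0.0309]
207 [0.0727 0.0277]
208 [0.0728 0.0244]
209 [0.0729 0.0212]
top 154 z max pct [0.1316 0.132  0.1334] [0.5286 0.0858 0.1157]
```

View pics/fin.png

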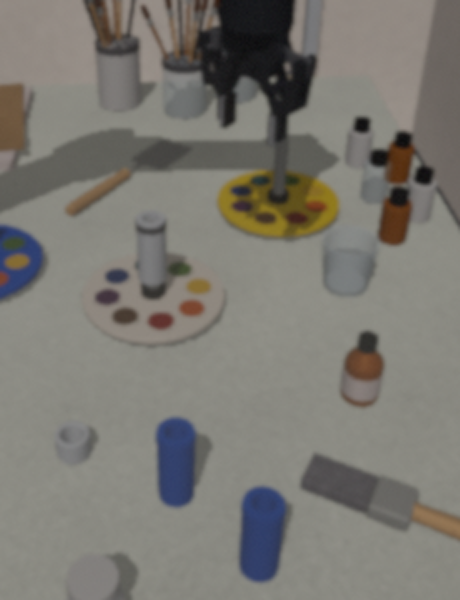

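The final view shows the collar band end up on the white post, with the hub visible below it. Its top is at 0.132 m and its lower end at about 0.0455 m. Nothing else has moved, so I'll hand it in.

```bash
python3 -c "
from plant import r
print(r.finish_job())"
```

```text
the job is handed in; nothing more can be done
None
```

The collar is on the white stand's post, band end up, and clicked onto the ball. I let go, backed the arm off and handed the job in at about 20 s of robot time.

- **Finding the click:** The lower edge met the ball at TCP height of about 0.131 m, and the bore then slid over it. At about 0.093 m the collar resisted both ways: +4.6 N when pushed 0.7 mm lower and −4.8 N when pulled 0.8 mm higher.
- **Height after release:** Both cameras put the collar's top at about 0.132 m, and the side camera puts its lower end at about 0.0455 m. That is about 13 mm above the hub and matches the click height, so the collar did not move when I let go.
- **Forces:** All readings stayed around 10 N or less.
- **Other things:** Nothing else looks moved in the final side view.
- **What was less clear:** The click came about 38 mm after the ball contact, where about 40 mm was expected. There was a sideways load of 6 to 10 N along most of the slide, likely the ball pressing plus a slight misalignment, and it went away on release. The push over the ball read only about 4.5 N, but I sampled force only between short moves, so the true peak may have been higher.

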